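# Stack the model boxes, sliding the last one across with its bottle

### The arm

A 7-joint arm with a two-finger parallel gripper is mounted at the origin on a cart in front of the work surface, level with it; the furniture and walls round the work are solid. World frame = base frame: x ahead of the robot, y to its left, z up, the work surface at z = 0. Lengths are in mm, angles in rad, forces in N, time in s.
With the tool pointing down it reaches from about 350 to 775 mm from the base axis. Payload 3.1 kg.
Tool frame: the origin (TCP) lies midway between the tips of the shut fingers; the grasp point (between the pads) lies 19 mm behind it (hold_point_z is the z of the grasp point in the tool frame, in mm); z points along the fingers, y is the line along which they close (so a half turn about z gives the same grasp; the last joint's range is limited). The gripper opens to 85 mm and grips with 20 to 120 N. Pads are 22 mm wide; open, the fingers measure 114 mm over their backs; the gripper's body (76 mm by 85 mm) begins 54 mm behind the grasp point. The pads swing forward as they close: fully open they stand 13 mm farther back than shut.
Start: joints at [1.079, 0.311, 0.014, 1.512, -0.004, 1.319, -0.027], TCP at [239.165, -495.295, 231.304] pointing down, gripper open.
Joint ranges: [-2.7, 2.7], [-0.3, 1.91], [-1.27, 1.3], [0.12, 2.57], [-1.44, 4.58], [0.2, 2.03], [-3.05, 3.05]. Speed limits (rad/s): [2.79, 2.79, 3.14, 3.14, 3.14, 3.14, 3.14].

### API

Orientations are given as [roll, pitch, yaw] about the fixed x, y, z axes, in that order (R = Rz(yaw) Ry(pitch) Rx(roll)).
In Python, from plant import * gives the robot as it stands.
- The arm moves only by the tool servo_tool, never from a script. Its argument "rows" is one flat list of numbers, 7 for each row, row after row: the shift along the tool's x, y, z in cm, then the turn, a rotation vector about the tool's x, y, z in degrees, then the finger opening in cm, from 0 to 8.54. In form: [x, y, z, ax, ay, az, claw, x, y, z, ax, ay, az, claw, ...]. A call has 1 to 12 rows; each row is the pose to reach, as a shift and turn from the pose commanded when the call began, along the tool's axes at that moment; what a row does not reach only later rows make up. A row lasts 1/8 s, in which the tool goes at most 62.5 mm and 10.7 degrees, less where a joint would pass 70% of its speed; a pose out of reach is approached as far as the arm can. A call with a gripper value outside its range is refused whole. The fingers move at their own pace and stop on an object; "force" is the grip in N (left out, the last holds). Time passes only in rows, so rows that repeat a pose let the fingers close. It gives the time, the measured TCP pose, the force, the opening and the grip force at its end, in the units of the state.
- get_state(): the state, without advancing time (a new reading comes with each control period).
- grab_frame(name): name is "scene" or "top"; returns the picture (384x512x3 uint8, red, green, blue); there is no depth.
- camera_info(name): a dict with "vfov" (degrees; the focal length in pixels is half the picture's height over the tangent of half this angle, whatever the lens; pixels are square), "cx", "cy" (the principal point, pixels), "cam_to_world" (4x4, takes a point from camera to world coordinates). Camera axes: x right, y up, looking along -z (the intrinsics and any distortion apply to the point x, -y, -z); pixel columns grow to the right and rows downward; lengths in mm; the calibration is good to about 2 mm. A picture is of the moment at which its call begins. camera_info takes no time and is no camera call.
- hand_in(): hands the job in; it is judged then, once.
Trained networks look in the newest picture that a camera, given by its name, has taken for a name from the list of things; names that differ only in an ending like _2 or _b are one class to them, and where a whole thing is asked for, a point or a joint stands for the part that bears it (a point fixed in the world has none). Each returns a list of dicts, best first, with "conf" (0 to 1); they miss things now and then, are a little off and sometimes report something else, mostly with a low value. They report only what shows in the picture. A call takes as long as a camera call. They do not tell look-alikes from the thing itself.
- spot_in(target, camera): "location" ([column, row] in pixels, amid what is visible of it).
- place_of(target, camera): "location" ([column, row] in pixels: a listed point, or the origin of a listed thing).
The state is a dict: "time_s": time; "q": joint angles; "dq": joint speeds; "joint_efforts": joint torques, N m; "eef_pos": TCP position; "ee_rot": TCP orientation; "contact_force": force on the tool from outside, world axes, zero at the start; "torque": the same for the moment, N m; "grip_width": opening from 0.0 (shut) to 1.0 (fully open); "grip_force": force on a finger pad.
Only numpy, scipy, OpenCV 4.12 (cv2) and the standard library are available. Lean on these libraries where they do the work, as an engineer would, in place of code of your own. Each camera call takes 0.05 s, during which the arm holds its last target. There are 200 camera calls.

### The job

Finish the column of closed model boxes beside the stand: set the box lying by itself on the desk squarely on the bottom box, edges flush. Then slide the box on the stand (do not lift it) across onto the column, clear of the stand and flush with the others, with the bottle standing on it all the way. Do not let the bottle tip over, leave the bottom box where it is, and do not disturb the jar, the cast and the pad block.

Things in the scene. Friction and masses are not known exactly. Their poses are not given: they have to be found in the camera images.
- stand: fixed bench stand, a bridge of bent aluminium sheet; deck 110 (x) x 180 (y) mm, its flat top 62 mm above the desk, no rims, open at its two long (x) sides; origin: centre of its footprint on the desk, y along its length. The column stands beyond its -y end; the deck is 2 mm higher than two boxes stacked
- box_low: closed white-lidded grey plastic model box, 64 (x) x 120 (y) x 30 mm high, 0.13 to 0.28 kg, lid fixed shut; origin: centre of its underside, y along its length; it stands on the desk as the bottom of the column, in line with the stand (within 4 mm sideways and 0.05 rad), 10 to 16 mm clear of the stand's -y end
- box_loose: closed white-lidded grey plastic model box, 64 (x) x 120 (y) x 30 mm high, 0.13 to 0.28 kg, lid fixed shut; origin: centre of its underside, y along its length; the box lying by itself on the desk; can be gripped across its 64 mm width
- box_top: closed white-lidded grey plastic model box, 64 (x) x 120 (y) x 30 mm high, 0.13 to 0.28 kg, lid fixed shut; origin: centre of its underside, y along its length; lies roughly lengthwise on the stand's deck (to 0.12 rad askew, 10 mm off the middle line), the bottle near the middle of its lid. Pushed on its +y end with two spread fingertips it follows without slipping sideways
- bottle: closed amber glass bottle with white screw cap, 41 mm diameter (cap 30 mm), 106 mm tall, about 0.12 kg, loose on the lid of box_top, leans up to 2 degrees as it stands, tips over if jerked or brushed; origin: centre of its underside, z up
- jar: bystander: closed violet screw-lid powder jar, 62 mm diameter, 78 mm tall, on the desk; origin: centre of its underside
- cast: bystander: cream dental plaster cast on a white foot, 64 x 70 x 36 mm, on the desk near the robot; origin: centre of its underside
- pad_block: bystander: small yellow porous firing pad block, 49 x 62 x 20 mm, on the desk near the robot; origin: centre of its underside
There are look-alikes about, which are no part of the job. Leave any brown look-alike of the box_loose alone.

How it is judged:
By the outcome, as a careful person would: the job done as asked, in the order asked, and still so for the second after the job is handed in, with the robot touching nothing.
It also fails if it takes over 72 s, if anything falls off the work surface, if the arm or the gripper's body presses on something with over 40 N, if the wrist force passes 120 N, or if a joint passes its speed limit or range.

## Working session

There is one attempt and no reset: what is moved stays moved. The work goes in short steps, Python scripts to look and compute and a tool call to move; the robot and the scene stay as the last step left them, time stands still between calls to the robot, and variables do not carry over. Pictures are saved under pics/ and viewed, at most 10 in all, crops included, and the job is handed in when it is done.

Besides the shell and the picture viewer there is one more tool, called after ">>>" in YAML: its name, and indented under it one key for each argument. servo_tool: Moves the arm, as the interface text tells. Its arguments: {"type":"object","properties":{"rows":{"type":"array"},"force":{"type":"number"}},"required":["rows"]}

```bash
ls; mkdir -p pics
python3 - <<'E'
from plant import *
import cv2,numpy as np
for c in("scene","top"):
    f=grab_frame(c); cv2.imwrite(f"pics/{c}0.png",cv2.cvtColor(f,cv2.COLOR_RGB2BGR))
    print(c,camera_info(c))
    for t in("box_low","bottle","stand","jar","cast","pad_block"):
        print(t,[(np.round(d["location"],1).tolist(),round(d["conf"],2)) for d in place_of(t,c)])
s=get_state();print(s)
E
```

```text
pics
scene {'vfov': 44.73488516180951, 'cx': 260.1646252168597, 'cy': 195.14627367108528, 'cam_to_world': array([[-8.43449914e-01,  4.17335973e-01, -3.38264581e-01,
        -1.76676572e+01],
       [-5.37157397e-01, -6.63809169e-01,  5.20403035e-01,
         6.73510905e+02],
       [-7.36022351e-03,  6.20635217e-01,  7.84064892e-01,
         1.28432078e+03],
       [ 0.00000000e+00,  0.00000000e+00,  0.00000000e+00,
         1.00000000e+00]])}
box_low [([247.0, 229.0], 0.93)]
bottle [([219.6, 244.3], 0.67)]
stand [([216.9, 260.7], 0.87)]
jar [([242.3, 175.3], 0.89)]
cast [([215.1, 334.9], 0.77)]
pad_block [([296.4, 234.6], 0.5)]
top {'vfov': 54.76128090989761, 'cx': 261.6299229803085, 'cy': 191.55705100995132, 'cam_to_world': array([[-2.81884755e-02,  9.87042058e-01, -1.57966408e-01,
         2.93524151e+02],
       [-9.99442364e-01, -3.06594806e-02, -1.32271175e-02,
        -1.35765370e+02],
       [-1.78988893e-02,  1.57505468e-01,  9.87355892e-01,
         1.48991645e+03],
       [ 0.00000000e+00,  0.00000000e+00,  0.00000000e+00,
         1.00000000e+00]])}
box_low [([246.1, 196.
[... 215 characters left out ...]
{'time_s': 0.7, 'q': array([ 1.07933231,  0.31086863,  0.01401265,  1.51145843, -0.00440341,
        1.31920359, -0.02724484]), 'dq': array([ 0.00129958,  0.0008249 , -0.00105277, -0.00047216, -0.00217224,
        0.00119018,  0.00101665]), 'joint_efforts': array([-1.01604069e-04, -3.79690754e+01,  1.45301577e-01, -2.30811954e+01,
        1.19090543e-02,  1.89011545e-03,  7.79418940e-06]), 'eef_pos': array([ 239.15330949, -495.32195165,  231.33791931]), 'ee_rot': array([3.14149916e+00, 1.87227768e-05, 4.49782269e-01]), 'contact_force': array([ 0.07020656, -0.44496166, -0.28810209]), 'torque': array([ 0.01030055,  0.01319507, -0.03263242]), 'grip_force': 0.0, 'grip_width': 0.9999239125841056}
```

Run:
```python
import cv2
a=cv2.imread("pics/scene0.png")[120:360,100:420]; cv2.imwrite("pics/s0c.png",cv2.resize(a,(800,600),interpolation=cv2.INTER_CUBIC))
a=cv2.imread("pics/top0.png")[110:320,120:400]; cv2.imwrite("pics/t0c.png",cv2.resize(a,(800,600),interpolation=cv2.INTER_CUBIC))
```

```text
(no output)
```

View pics/s0c.png

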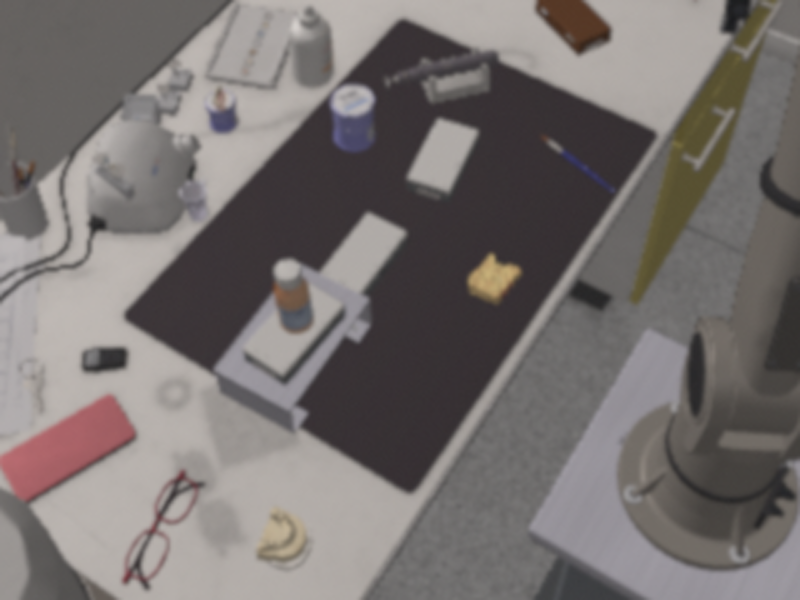

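View pics/t0c.png

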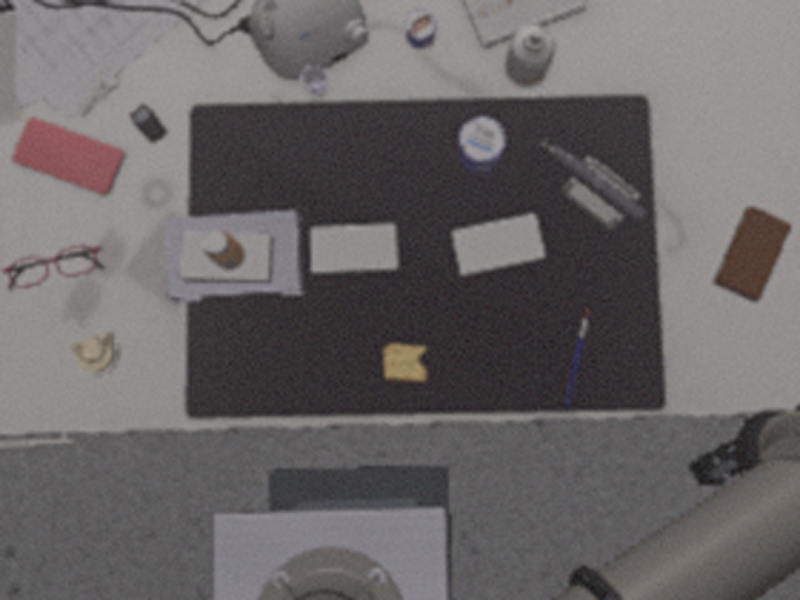

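The scene picture shows the bottom box at about (247,222), the loose white box at (278,183), and box_top with the bottle on the stand at (217,252). In the top view they are at (244,197), (295,195) and (199,200); the brown look-alike is far right at (384,198). Next I fit the lids in both views.

```bash
cat > h.py <<'E'
from plant import *
import numpy as np,cv2
from scipy.optimize import least_squares
def cam(n):
    c=camera_info(n); return 192/np.tan(np.radians(c["vfov"])/2),c["cx"],c["cy"],np.linalg.inv(c["cam_to_world"]),c["cam_to_world"]
def proj(n,P):
    f,cx,cy,W,_=cam(n); p=np.atleast_2d(P)@W[:3,:3].T+W[:3,3]
    return np.c_[cx+f*p[:,0]/-p[:,2],cy-f*p[:,1]/-p[:,2]]
def back(n,uv,z):
    f,cx,cy,_,C=cam(n); d=C[:3,:3]@np.array([(uv[0]-cx)/f,-(uv[1]-cy)/f,-1]); return C[:3,3]+d*(z-C[2,3])/d[2]
def pix2plane(n,z,uv):
    f,cx,cy,_,C=cam(n); d=np.c_[(uv[:,0]-cx)/f,-(uv[:,1]-cy)/f,-np.ones(len(uv))]@C[:3,:3].T
    return (C[:3,3]+d*((z-C[2,3])/d[:,2])[:,None])[:,:2]
def fitrect(img,n,z,x,y,yaw,L=(64,120),m=14,bot=None,excl=None,free=False):
    """soft rectangle fit of a bright lid at height z -> x,y,yaw(,scale)"""
    g=cv2.cvtColor(img,cv2.COLOR_RGB2GRAY).astype(float)
    c=proj(n,[[x,y,z]])[0]; r=45
    u,v=np.meshgrid(np.arange(int(c[0])-r,int(c[0])+r),np.arange(int(c[1])-r,int(c[1])+r))
    uv=np.c_[u.ravel(),v.ravel()]; q=pix2plane(n,z,uv)
    def loc(q,x,y,a):
        d=q-[x,y]; return d@[np.cos(a),np.sin(a)],d@[-np.sin(a),np.cos(a)]
    X,Y=loc(q,x,y,yaw); k=(abs(X)<L[0]/2+m)&(abs(Y)<L[1]/2+m)
    if excl is not None: k&=~excl(q,X,Y)
    q=q[k];val=g[uv[k,1].astype(int),uv[k,0].astype(int)]
    def mod(p):
        X,Y=loc(q,*p[:3]); s=p[3]
        S=lambda t:1/(1+np.exp(-np.clip(t/s,-40,40)))
        kx=p[5] if free else 1; ky=p[6] if free else 1
        w=S(L[0]/2*kx-abs(X))*S(L[1]/2*ky-abs(Y))
        A=np.c_[w,(1-w),(1-w)*X/50,(1-w)*Y/50]
        co=np.linalg.lstsq(A,val,rcond=None)[0]; return A@co-val
    o=least_squares(mod,[x,y,yaw,3,0]+([1,1] if free else []),x_scale=[1,1,.02,1,1]+([.02,.02] if free else []),loss="soft_l1",f_scale=8)
    return np.round(o.x,3),round(float(np.sqrt(np.mean(o.fun**2))),1)
E
python3 - <<'E'
from h import *
I={n:cv2.cvtColor(cv2.imread(f"pics/{n}0.png"),cv2.COLOR_BGR2RGB) for n in("scene","top")}
guess={"low":((247,222),(244,197),30),"loose":((278,183),(295,195),30),"top":((217.5,252),(199,200),92)}
for k,(s,t,z) in guess.items():
    for n,uv in(("scene",s),("top",t)):
        p=back(n,uv,z)
        for fr in(0,1): print(k,n,p.round(),*fitrect(I[n],n,z,p[0],p[1],0.15 if k=="loose" else 0,free=fr))
for n,uv in(("scene",(219.6,244.3)),("top",(200.9,198.4))): print("bottle",n,back(n,uv,92))
E
```

```text
low scene [500. -41.  30.] [ 5.08523e+02 -4.18490e+01  4.00000e-03  2.10800e+00  0.00000e+00] 15.3
low scene [500. -41.  30.] [ 5.08338e+02 -3.42740e+01  1.60000e-02  2.18800e+00 -7.83295e+02
  9.99000e-01  1.13500e+00] 11.5
low top [507. -45.  30.] [ 5.10182e+02 -4.27120e+01  1.50000e-02  1.43900e+00  0.00000e+00] 4.6
low top [507. -45.  30.] [ 5.10194e+02 -4.28070e+01  1.50000e-02  1.48900e+00  9.30100e+00
  1.01500e+00  1.00600e+00] 4.1
loose scene [ 500. -238.   30.] [ 5.07584e+02 -2.42806e+02  1.79000e-01  2.11900e+00  0.00000e+00] 6.0
loose scene [ 500. -238.   30.] [ 5.07725e+02 -2.42879e+02  1.79000e-01  2.30700e+00 -4.92481e+02
  1.00800e+00  1.02300e+00] 5.1
loose top [ 509. -248.   30.] [ 5.09516e+02 -2.44267e+02  1.80000e-01  1.44600e+00  0.00000e+00] 4.3
loose top [ 509. -248.   30.] [ 5.09509e+02 -2.44263e+02  1.81000e-01  1.50200e+00  1.12670e+01
  1.01400e+00  1.00800e+00] 3.7
top scene [488. 132.  92.] [ 2.999167e+03  3.657349e+03 -2.989000e+00 -1.086478e+03  0.000000e+00] 30.7
top scene [488. 132.  92.] [ 6.95378e+02  1.77213e+03 -8.04000e-01 -9.05000e-01 -5.10012e+02
  8.40000e-02  2.18560e+01] 29.2
top top [492. 123.  92.] [500.35  532.096  -0.575   6.563   0.   ] 18.5
top top [492. 123.  92.] [ 4.97719e+02  1.21236e+02  1.06000e-01 -6.00000e-03  5.19414e+02
  6.89000e-01  9.55000e-01] 18.4
bottle scene [498.73999229 106.33453327  92.        ]
bottle top [497.92316334 115.57891837  92.        ]
```

```bash
cat >> h.py <<'E'
from scipy.spatial.transform import Rotation as Ro
def Rt(yaw,tilt=0):  # tool down, tool x along yaw; tilt: about tool y, degrees
    return Ro.from_euler("xyz",[np.pi,0,yaw])*Ro.from_rotvec([0,np.radians(tilt),0])
def rel(pos,R,s=None):
    s=s or get_state(); R0=Ro.from_euler("xyz",s["ee_rot"])
    return np.round(R0.inv().apply(np.array(pos)-s["eef_pos"])/10,2).tolist(),np.round((R0.inv()*R).as_rotvec(degrees=True),2).tolist()
E
python3 - <<'E'
from h import *
print(rel([508.6,-243.6,110],Rt(np.pi/2+.18)),rel([508.6,-243.6,1],Rt(np.pi/2+.18)))
E
```

```text
([35.21, -10.96, 12.13], [0.0, 0.0, -74.54]) ([35.21, -10.96, 23.03], [0.0, 0.0, -74.54])
```

>>> servo_tool:
  rows: [35.2,-10.95,12.1,0,0,-74.5,8.5,35.2,-10.95,12.1,0,0,-74.5,8.5,35.2,-10.95,12.1,0,0,-74.5,8.5,35.2,-10.95,12.1,0,0,-74.5,8.5,35.2,-10.95,12.1,0,0,-74.5,8.5,35.2,-10.95,12.1,0,0,-74.5,8.5,35.2,-10.95,12.1,0,0,-74.5,8.5,35.2,-10.95,12.1,0,0,-74.5,8.5,35.2,-10.95,12.1,0,0,-74.5,8.5,35.2,-10.95,12.1,0,0,-74.5,8.5,35.2,-10.95,12.1,0,0,-74.5,8.5]

```text
time_s: 2.08
eef_pos: [508.0, -244.8, 110.7]
ee_rot: [3.141, 0.001, 1.747]
contact_force: [-0.4, 0.6, -0.1]
grip_width: 0.996
grip_force: 0.0
```

>>> servo_tool:
  rows: [0,0,3,0,0,0,8.5,0,0,6,0,0,0,8.5,0,0,9,0,0,0,8.5,0,0,10.9,0,0,0,8.5,0,0,10.9,0,0,0,8.5,0,0,10.9,0,0,0,6.0,0,0,10.9,0,0,0,6.0,0,0,10.9,0,0,0,6.0,0,0,10.9,0,0,0,6.0,0,0,10.9,0,0,0,6.0]
  force: 30

```text
time_s: 3.32
eef_pos: [509.5, -244.2, 2.7]
ee_rot: [3.14, 0.002, 1.75]
contact_force: [-0.7, 0.7, 6.9]
grip_width: 0.742
grip_force: 36.0
```

Run:
```python
from h import *
s=get_state();print(s["eef_pos"],s["ee_rot"],s["grip_width"]*85.4,s["grip_force"],s["contact_force"])
print(rel([0,0,0],Rt(np.pi/2+.015)))
f=grab_frame("scene");cv2.imwrite("pics/s1.png",cv2.resize(f[120:300,170:400],None,fx=3,fy=3)[:,:,::-1])
```

```text
[ 509.52811987 -244.20969414    2.73887895] [3.13977527e+00 1.76582838e-03 1.74988733e+00] 63.37854803415232 36.03601276874542 [-0.72645444  0.65138249  6.88838599]
([33.11, -45.79, 0.13], [0.11, 0.09, 9.4])
```

View pics/s1.png

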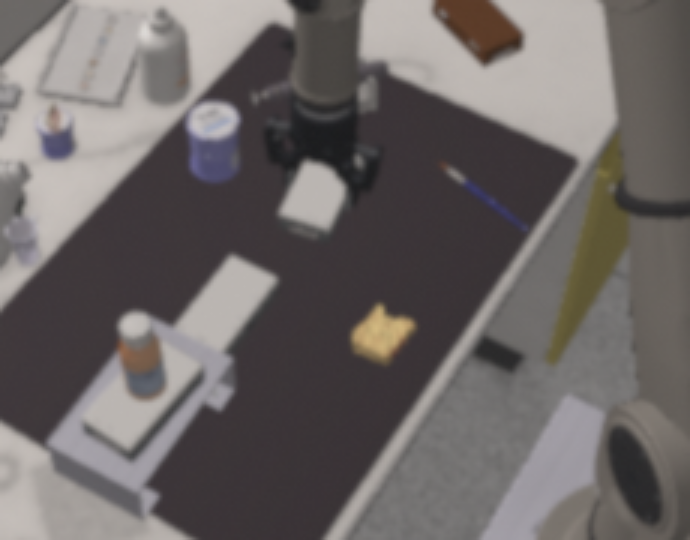

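The box is gripped (63.4 mm opening). Lift it.

>>> servo_tool:
  rows: [0,0,-0.5,0,0,0,6.0,0,0,-2,0,0,0,6.0,0,0,-4,0,0,0,6.0,0,0,-6,0,0,0,6.0,0,0,-6,0,0,0,6.0,0,0,-6,0,0,0,6.0]
  force: 40

```text
time_s: 4.12
eef_pos: [507.9, -243.4, 60.7]
ee_rot: [-3.14, -0.001, 1.75]
contact_force: [0.1, 0.9, -3.8]
grip_width: 0.737
grip_force: 45.3
```

Run:
```python
from h import *
s=get_state();print(s["eef_pos"],s["ee_rot"],s["grip_force"],s["contact_force"])
print(rel([510.2,-42.7,60],Rt(np.pi/2+.015)))
```

```text
[ 507.86359847 -243.3718685    60.72389267] [-3.14046026e+00 -6.82121932e-04  1.75021334e+00] 45.286003947257996 [ 0.0507649   0.85652786 -3.76252486]
([19.7, 3.81, 0.08], [-0.07, -0.03, 9.42])
```

>>> servo_tool:
  rows: [3,0.6,0,0,0,1.4,6.0,7,1.4,0,0,0,3.3,6.0,11,2.1,0,0,0,5.3,6.0,15,2.9,0,0,0,7.2,6.0,18,3.5,0,0,0,8.6,6.0,19.7,3.8,0,0,0,9.4,6.0,19.7,3.8,0,0,0,9.4,6.0,19.7,3.8,0,0,0,9.4,6.0,19.7,3.8,0,0,0,9.4,6.0]

```text
time_s: 5.25
eef_pos: [510.5, -44.8, 60.9]
ee_rot: [-3.141, 0.001, 1.584]
contact_force: [0.1, -0.1, -2.3]
grip_width: 0.739
grip_force: 45.2
```

Run:
```python
from h import *
s=get_state();print(s["eef_pos"],s["ee_rot"],s["grip_force"],s["contact_force"])
print(rel([510.2,-42.7,34],Rt(np.pi/2+.015)))
for n in("scene","top"):
    f=grab_frame(n);c=proj(n,[[510,-42,60]])[0].astype(int)
    cv2.imwrite(f"pics/{n}2.png",cv2.resize(f[c[1]-40:c[1]+40,c[0]-50:c[0]+50],None,fx=4,fy=5,interpolation=cv2.INTER_CUBIC)[:,:,::-1])
cv2.imwrite("pics/m2.png",np.hstack([cv2.imread("pics/scene2.png"),cv2.imread("pics/top2.png")]))
```

```text
[510.52100992 -44.76035842  60.93626059] [-3.14088490e+00  7.54637862e-04  1.58358765e+00] 45.17391622066498 [ 0.09085045 -0.09258664 -2.30077948]
([0.21, -0.03, 2.69], [-0.04, 0.04, -0.13])
```

View pics/m2.png

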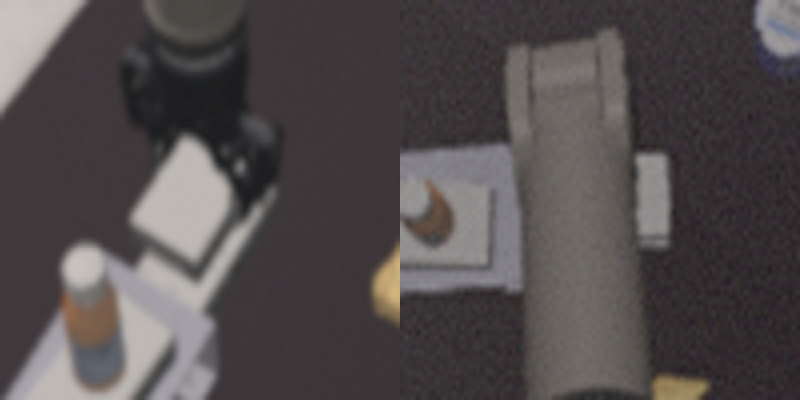

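>>> servo_tool:
  rows: [0.1,0,1.0,0,0,0,6.0,0.1,0,2.0,0,0,0,6.0,0.1,0,2.5,0,0,0,6.0,0.1,0,2.5,0,0,0,6.0,0.1,0,2.5,0,0,0,6.0,0.1,0,2.5,0,0,0,6.0]

```text
time_s: 6.1
eef_pos: [511.2, -42.0, 36.7]
ee_rot: [3.141, 0.0, 1.586]
contact_force: [-0.0, -0.3, -2.2]
grip_width: 0.741
grip_force: 45.2
```

Run:
```python
from h import *
s=get_state();print(s["eef_pos"],s["ee_rot"],s["contact_force"],s["dq"].round(3))
print(rel([510.2,-42.7,32],Rt(np.pi/2+.015)))
```

```text
[511.15377472 -41.98448121  36.65752733] [3.14071093e+00 1.18031487e-04 1.58615965e+00] [-0.03642742 -0.34404425 -2.17239954] [ 0.001 -0.001  0.     0.001  0.001 -0.001  0.001]
([-0.07, -0.1, 0.47], [0.05, 0.01, 0.02])
```

>>> servo_tool:
  rows: [-0.07,-0.1,0.1,0,0,0,6.0,-0.07,-0.1,0.2,0,0,0,6.0,-0.07,-0.1,0.3,0,0,0,6.0,-0.07,-0.1,0.4,0,0,0,6.0,-0.07,-0.1,0.45,0,0,0,6.0,-0.07,-0.1,0.45,0,0,0,6.0]

```text
time_s: 6.85
eef_pos: [509.8, -42.7, 32.8]
ee_rot: [3.142, 0.001, 1.586]
contact_force: [-3.3, 0.5, 6.1]
grip_width: 0.74
grip_force: 46.2
```

Run:
```python
from h import *
s=get_state();print(s["eef_pos"],s["ee_rot"],s["contact_force"])
```

```text
[509.76739358 -42.73776064  32.80078072] [3.14156794e+00 5.43405627e-04 1.58605445e+00] [-3.2945997   0.50544631  6.10913251]
```

>>> servo_tool:
  rows: [0,0,0,0,0,0,7.0,0,0,0,0,0,0,8.5,0,0,0,0,0,0,8.5,0,0,0,0,0,0,8.5,0,0,-3,0,0,0,8.5,0,0,-8,0,0,0,8.5,0,0,-14,0,0,0,8.5,-6,0,-20,0,0,0,8.5,-12,0,-22,0,0,0,8.5,-18,0,-22,0,0,0,8.5,-24,0,-22,0,0,0,8.5,-25,0,-22,0,0,0,8.5]

```text
time_s: 8.35
eef_pos: [511.8, -298.7, 251.3]
ee_rot: [-3.14, 0.003, 1.579]
contact_force: [-0.0, 0.7, 0.1]
grip_width: 0.991
grip_force: 0.0
```

Run:
```python
from h import *
s=get_state();print(s["eef_pos"],s["ee_rot"],s["contact_force"])
for n in("scene","top"):
    f=grab_frame(n);cv2.imwrite(f"pics/{n}3.png",f[:,:,::-1])
    c=proj(n,[[500,40,60]])[0].astype(int)
    cv2.imwrite(f"pics/{n}3c.png",cv2.resize(f[c[1]-50:c[1]+50,c[0]-50:c[0]+50],(400,600),interpolation=cv2.INTER_CUBIC)[:,:,::-1])
    for fr in(0,1): print("mid",n,*fitrect(f,n,60,510,-42.5,.015,free=fr, excl=lambda q,X,Y:(q[:,1]>24)))
cv2.imwrite("pics/m3.png",np.hstack([cv2.imread("pics/scene3c.png"),cv2.imread("pics/top3c.png")]))
```

```text
[ 511.76048829 -298.66341432  251.33625224] [-3.14018608e+00  2.86908440e-03  1.57857970e+00] [-0.04520996  0.694966    0.13094928]
mid scene [ 5.08494e+02 -4.18320e+01  1.60000e-02  2.01300e+00  0.00000e+00] 4.1
mid scene [ 5.0848e+02 -4.1802e+01  1.6000e-02  2.0760e+00  2.0200e+01  9.9900e-01
  1.0140e+00] 3.3
mid top [ 5.0992e+02 -4.3121e+01  1.6000e-02  1.4460e+00  0.0000e+00] 4.9
mid top [ 5.09923e+02 -4.30800e+01  1.70000e-02  1.53400e+00  3.22600e+01
  1.01500e+00  1.01300e+00] 4.1
```

View pics/m3.png

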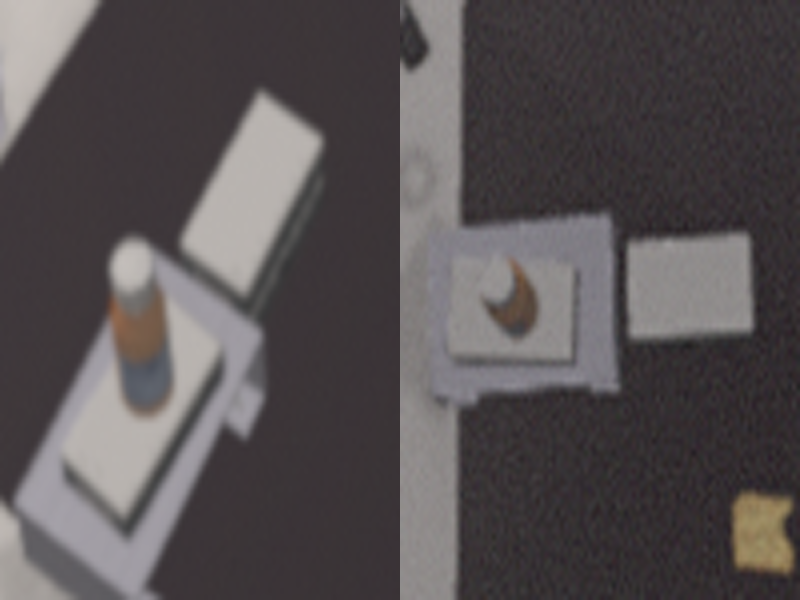

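The loose box sits on the bottom box within 0.5 mm. Now I fit box_top, the bottle and the stand.

```bash
cat >> h.py <<'E'
def fit4(img,n,z,x,y,yaw,ch=0,L=(64,120),m=6,b=None,ymax=1e9):
    """lid fit with a separate background per side; b=(x,y) bottle to mask out"""
    g=img[:,:,ch].astype(float); c=proj(n,[[x,y,z]])[0]; r=55
    u,v=np.meshgrid(np.arange(int(c[0])-r,int(c[0])+r),np.arange(int(c[1])-r,int(c[1])+r))
    uv=np.c_[u.ravel(),v.ravel()]; q=pix2plane(n,z,uv)
    if b is not None:
        a=np.array([proj(n,[[b[0],b[1],z+h]])[0] for h in np.linspace(0,106,25)])
        keep=np.min(np.hypot(*(uv[:,None]-a[None]).transpose(2,0,1)),1)>9.5
    else: keep=np.ones(len(q),bool)
    keep&=q[:,1]<ymax
    def loc(p):
        d=q-p[:2]; return d@[np.cos(p[2]),np.sin(p[2])],d@[-np.sin(p[2]),np.cos(p[2])]
    p=np.array([x,y,yaw,1.7])
    for it in range(4):
        X,Y=loc(p); k=keep&(abs(X)<L[0]/2+m)&(abs(Y)<L[1]/2+m)
        side=np.argmax(np.c_[X-L[0]/2,-X-L[0]/2,Y-L[1]/2,-Y-L[1]/2],1)[k]
        val=g[uv[k,1],uv[k,0]]
        def mod(p):
            X,Y=loc(p); X=X[k];Y=Y[k]; S=lambda t:1/(1+np.exp(-np.clip(t/p[3],-40,40)))
            w=S(L[0]/2-abs(X))*S(L[1]/2-abs(Y))
            A=np.c_[w,w*X/50,w*Y/50,(1-w)[:,None]*np.eye(4)[side]]
            return A@np.linalg.lstsq(A,val,rcond=None)[0]-val
        o=least_squares(mod,p,x_scale=[1,1,.02,1],loss="soft_l1",f_scale=6); p=o.x
    return np.round(p,3),round(float(np.sqrt(np.mean(o.fun**2))),1)
E
python3 - <<'E'
from h import *
for n in("scene","top"):
    f=cv2.imread(f"pics/{n}3.png")[:,:,::-1]
    for ch in(0,1): print(n,fit4(f,n,60,510,-42.5,.015,ch),fit4(f,n,92,494,122,.03,ch,b=(498,112)),fit4(f,n,92,494,122,.03,ch,m=10,b=(498,112)))
    # bottle: amber pixels
    c=proj(n,[[495,120,140]])[0].astype(int); hsv=cv2.cvtColor(np.ascontiguousarray(f),cv2.COLOR_RGB2HSV)
    w=f[c[1]-40:c[1]+40,c[0]-40:c[0]+40].astype(int); M=(w[:,:,0]-w[:,:,2])>25
    ys,xs=np.nonzero(M); print(len(xs),xs.mean()+c[0]-40,ys.mean()+c[1]-40,xs.min()+c[0]-40,xs.max()+c[0]-40,ys.min()+c[1]-40,ys.max()+c[1]-40)
    print([proj(n,[[498,112,h]])[0].round(1).tolist() for h in(92,145,198)])
    print([(np.round(d["location"],1).tolist(),round(d["conf"],2)) for d in place_of("bottle",n)],[(np.round(d["location"],1).tolist(),d["conf"]) for d in place_of("stand",n)], [(np.round(d["location"],1).tolist(),d["conf"]) for d in spot_in("bottle",n)])
E
```

```text
scene (array([ 5.08387e+02, -4.19910e+01,  1.50000e-02,  2.02400e+00]), 2.7) (array([ 4.94297e+02,  1.26273e+02, -5.10000e-02,  1.77400e+00]), 8.9) (array([ 4.94476e+02,  1.25610e+02, -5.20000e-02,  1.62600e+00]), 11.7)
scene (array([ 5.08431e+02, -4.20730e+01,  1.50000e-02,  2.01900e+00]), 2.8) (array([ 4.94345e+02,  1.26282e+02, -5.10000e-02,  1.75800e+00]), 8.5) (array([ 4.94499e+02,  1.25618e+02, -5.20000e-02,  1.61500e+00]), 11.2)
106 215.8490566037736 238.31132075471697 209 222 233 243
[[218.7, 245.8], [217.3, 236.0], [215.8, 225.7]]
[([218.2, 245.3], 0.71)] [([218.4, 262.2], 0.63)] [([215.4, 239.1], 0.61)]
top (array([ 5.0995e+02, -4.2912e+01,  1.7000e-02,  1.3460e+00]), 4.6) (array([ 4.97218e+02,  1.26910e+02, -5.50000e-02,  1.05800e+00]), 6.1) (array([ 4.98262e+02,  1.27247e+02, -6.40000e-02,  7.92000e-01]), 7.7)
top (array([ 5.09957e+02, -4.29140e+01,  1.70000e-02,  1.34700e+00]), 4.8) (array([ 4.97281e+02,  1.26879e+02, -5.80000e-02,  1.09800e+00]), 5.9) (array([ 4.98365e+02,  1.27252e+02, -6.80000e-02,  7.79000e-01]), 7.4)
109 172.72477064220183 181.44954128440367 157 203 160 236
[[201.8, 198.4], [199.3, 196.3], [196.5, 194.2]]
[([198.2, 200.9], 0.57)] [([205.8, 201.2], 0.75), ([246.8, 193.5], 0.33)] [([196.0, 196.7], 0.65)]
```

Run:
```python
from h import *
for n,uv in(("scene",(218.2,245.3)),("top",(198.2,200.9))): print(n,back(n,uv,92).round(1))
print(rel([501.5,225,280],Rt(np.pi/2-.054,-15)))
```

```text
scene [500.2 111.5  92. ]
top [488.6 125.9  92. ]
([51.53, -0.29, -2.75], [0.57, -15.04, 4.16])
```

>>> servo_tool:
  rows: [6,0,-3,0,0,0,3.5,12,0,-3,0,0,0,3.5,18,0,-3,0,0,0,3.5,24,0,-3,0,0,1,3.5,30,0,-3,0,0,2,3.5,36,0,-3,0,0,3,3.5,42,-0.3,-3,0,0,4.2,3.5,48,-0.3,-3,0.6,-5,4.2,3.5,51.5,-0.3,-2.8,0.6,-10,4.2,3.5,51.5,-0.3,-2.8,0.6,-15,4.2,3.5,51.5,-0.3,-2.8,0.6,-15,4.2,3.5,51.5,-0.3,-2.8,0.6,-15,4.2,3.5]

```text
time_s: 10.25
eef_pos: [502.9, 221.4, 280.1]
ee_rot: [-3.142, 0.262, 1.511]
contact_force: [0.6, 0.5, -0.1]
grip_width: 0.413
grip_force: 0.0
```

Run:
```python
from h import *
s=get_state();print(s["eef_pos"],s["ee_rot"],s["q"].round(2),s["grip_width"]*85.4)
print(rel([501.5,217,120],Rt(np.pi/2-.054,-15)),rel([501.5,217,70],Rt(np.pi/2-.054,-15)))
```

```text
[502.85604122 221.41621489 280.13836526] [-3.14156548  0.26172091  1.51125588] [-0.25  0.45 -0.52  1.28  0.4   1.66 -0.81] 35.3004592519969
([3.71, -0.11, 15.58], [-0.08, -0.0, -0.31]) ([5.0, -0.11, 20.41], [-0.08, -0.0, -0.31])
```

>>> servo_tool:
  rows: [1.3,-0.1,5.2,0,0,-0.3,3.5,2.6,-0.1,10.4,0,0,-0.3,3.5,3.7,-0.1,15.5,0,0,-0.3,3.5,4.6,-0.1,18.5,0,0,-0.3,3.5,4.9,-0.1,19.8,0,0,-0.3,3.5,5.0,-0.1,20.4,0,0,-0.3,3.5,5.0,-0.1,20.4,0,0,-0.3,3.5,5.0,-0.1,20.4,0,0,-0.3,3.5]

```text
time_s: 11.25
eef_pos: [502.2, 218.4, 71.2]
ee_rot: [3.141, 0.26, 1.517]
contact_force: [-0.2, -0.6, 0.6]
grip_width: 0.409
grip_force: 0.0
```

Run:
```python
from h import *
s=get_state();print(s["eef_pos"],s["ee_rot"],s["contact_force"])
print(rel([500.6,198,69],Rt(np.pi/2-.054,-15)))
f=grab_frame("scene");c=proj("scene",[[500,100,80]])[0].astype(int)
cv2.imwrite("pics/s4.png",cv2.resize(f[c[1]-60:c[1]+60,c[0]-70:c[0]+60],None,fx=5,fy=5,interpolation=cv2.INTER_CUBIC)[:,:,::-1])
```

```text
[502.22413512 218.36136517  71.20049855] [3.14129575 0.26031534 1.51700642] [-0.19321345 -0.55482494  0.62674108]
([-1.92, -0.05, 0.74], [0.02, -0.09, 0.01])
```

View pics/s4.png

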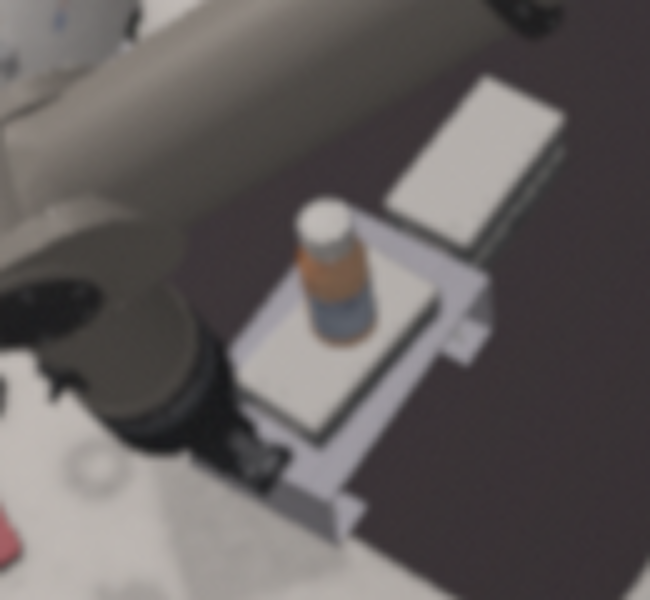

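>>> servo_tool:
  rows: [-0.5,0,0.2,0,0,0,3.5,-1.0,0,0.35,0,0,0,3.5,-1.5,-0.05,0.45,0,0,0,3.5,-1.7,-0.05,0.5,0,0,0,3.5,-1.9,-0.05,0.55,0,0,0,3.5,-2.1,-0.05,0.6,0,0,0,3.5,-2.3,-0.05,0.65,0,0,0,3.5,-2.4,-0.05,0.7,0,0,0,3.5,-2.4,-0.05,0.7,0,0,0,3.5]

```text
time_s: 12.42
eef_pos: [499.6, 194.0, 69.4]
ee_rot: [-3.14, 0.26, 1.519]
contact_force: [0.2, 1.8, 0.3]
grip_width: 0.413
grip_force: 1.2
```

Run:
```python
from h import *
s=get_state();print(s["eef_pos"],s["ee_rot"],s["contact_force"],s["torque"])
f=grab_frame("scene");cv2.imwrite("pics/s5.png",f[:,:,::-1])
for ch in(0,1): print(fit4(f,"scene",92,495,125,-.05,ch,b=(499,112)))
```

```text
[499.59777041 194.01120646  69.44945648] [-3.14004505  0.26000654  1.51858961] [0.2206653 1.7604885 0.2808677] [ 0.73424912 -0.05778638  0.00234191]
(array([ 4.92335e+02,  1.17009e+02, -8.30000e-02,  3.20700e+00]), 27.8)
(array([ 4.92202e+02,  1.17216e+02, -8.20000e-02,  3.25600e+00]), 26.9)
```

```bash
cat >> h.py <<'E'
D=68.5
def heading(S,th0,thm,th1,L,r1=40,r2=60):
    return np.interp(S,[0,r1,L-r2,L],[th0,thm,thm,th1])
def plan(p0,p1,r1=40,r2=60):
    """COM path (x,y,th) pushed along -box_y from p0 to p1"""
    from scipy.optimize import brentq
    def run(thm,L):
        S=np.linspace(0,L,400); th=heading(S,p0[2],thm,p1[2],L,r1,r2); h=S[1]
        return S,p0[0]+np.r_[0,np.cumsum(np.sin(th[:-1]))*h],p0[1]-np.r_[0,np.cumsum(np.cos(th[:-1]))*h],th
    L=p0[1]-p1[1]
    for _ in range(4):
        thm=brentq(lambda t:run(t,L)[1][-1]-p1[0],-.5,.5); L+=run(thm,L)[2][-1]-p1[1]
    return run(thm,L)
def T(P,s,z,tilt=-15):
    S,x,y,th=P; x,y,t=[np.interp(s,S,a) for a in(x,y,th)]
    return np.array([x-D*np.sin(t),y+D*np.cos(t),z]),Rt(np.pi/2+t,tilt)
def rows(P,s0,ss,z=69.4):
    p0,R0=T(P,s0,z)
    for s in ss:
        p,R=T(P,s,z); print(", ".join(f"{v:g}" for v in np.r_[np.round(R0.inv().apply(p-p0)/10,2),np.round((R0.inv()*R).as_rotvec(degrees=True),1),3.5]),end=", ")
    print()
E
python3 - <<'E'
from h import *
P=plan((496.2,125.5,-.053),(510,-42.9,.016)); print(P[0][-1],P[3].max())
rows(P,0,[1.5,4,7.5,11.5,15.5,19.5,23.5,27.5,31.5,35.5,39.5,43.5])
rows(P,43.5,[47.5,51.5,55.5,59.5,63,66,68,69,69,69])
E
```

```text
169.14813201725002 0.12104476135529657
-0.15, -0.04, 0.04, -0.1, -0, -0.4, 3.5, -0.39, -0.12, 0.1, -0.3, 0, -1, 3.5, -0.73, -0.21, 0.2, -0.5, 0, -1.8, 3.5, -1.12, -0.31, 0.3, -0.7, -0, -2.8, 3.5, -1.51, -0.41, 0.4, -1, 0, -3.7, 3.5, -1.91, -0.5, 0.51, -1.3, 0, -4.7, 3.5, -2.3, -0.58, 0.62, -1.5, -0, -5.7, 3.5, -2.7, -0.66, 0.72, -1.8, 0, -6.6, 3.5, -3.1, -0.72, 0.83, -2, 0, -7.6, 3.5, -3.49, -0.78, 0.94, -2.3, 0, -8.5, 3.5, -3.89, -0.84, 1.04, -2.5, -0, -9.5, 3.5, -4.28, -0.78, 1.15, -2.6, 0, -9.6, 3.5, 
-0.39, 0, 0.1, 0, 0, 0, 3.5, -0.77, 0, 0.21, 0, 0, 0, 3.5, -1.16, 0, 0.31, 0, 0, 0, 3.5, -1.55, -0, 0.41, 0, 0, 0, 3.5, -1.88, 0, 0.5, 0, 0, 0, 3.5, -2.17, 0, 0.58, 0, 0, 0, 3.5, -2.37, 0, 0.63, 0, 0, 0, 3.5, -2.46, 0, 0.66, 0, 0, 0, 3.5, -2.46, 0, 0.66, 0, 0, 0, 3.5, -2.46, 0, 0.66, 0, 0, 0, 3.5,
```

>>> servo_tool:
  rows: [-0.15,-0.04,0.04,-0.1,0,-0.4,3.5,-0.39,-0.12,0.1,-0.3,0,-1,3.5,-0.73,-0.21,0.2,-0.5,0,-1.8,3.5,-1.12,-0.31,0.3,-0.7,0,-2.8,3.5,-1.51,-0.41,0.4,-1,0,-3.7,3.5,-1.91,-0.5,0.51,-1.3,0,-4.7,3.5,-2.3,-0.58,0.62,-1.5,0,-5.7,3.5,-2.7,-0.66,0.72,-1.8,0,-6.6,3.5,-3.1,-0.72,0.83,-2,0,-7.6,3.5,-3.49,-0.78,0.94,-2.3,0,-8.5,3.5,-3.89,-0.84,1.04,-2.5,0,-9.5,3.5,-4.1,-0.82,1.1,-2.6,0,-9.6,3.5]

```text
time_s: 13.98
eef_pos: [488.9, 150.5, 69.3]
ee_rot: [-3.14, 0.262, 1.691]
contact_force: [-0.7, 4.4, 2.5]
grip_width: 0.409
grip_force: 1.8
```

Run:
```python
from h import *
s=get_state();print(s["eef_pos"],s["ee_rot"],s["contact_force"],s["torque"])
P=plan((496.2,125.5,-.053),(510,-42.9,.016)); print(T(P,41.7,69.4)[0],[np.interp(41.7,P[0],a) for a in P[1:]])
for n in("scene","top"):
    f=grab_frame(n);cv2.imwrite(f"pics/{n}6.png",f[:,:,::-1])
    print(fit4(f,n,92,500,84,.12,0,b=(506,72)))
f=cv2.imread("pics/scene6.png");g=cv2.imread("pics/top6.png")
a=proj("scene",[[505,50,90]])[0].astype(int);b=proj("top",[[505,50,90]])[0].astype(int)
cv2.imwrite("pics/m6.png",np.hstack([cv2.resize(h[c[1]-50:c[1]+50,c[0]-50:c[0]+50],(400,400),interpolation=cv2.INTER_CUBIC) for h,c in((f,a),(g,b))]))
```

```text
[488.91514565 150.51819277  69.2964166 ] [-3.13983192  0.2616875   1.69148449] [-0.70781547  4.39804842  2.50353249] [ 0.88761342  0.17618345 -0.01352853]
[489.45594397 151.88355901  69.4       ] [np.float64(497.72727717158034), np.float64(83.88477191371923), np.float64(0.12104476135529657)]
(array([4.98139e+02, 7.41820e+01, 1.17000e-01, 4.49700e+00]), 24.2)
(array([4.97807e+02, 8.19610e+01, 1.20000e-01, 1.15300e+00]), 9.6)
```

View pics/m6.png

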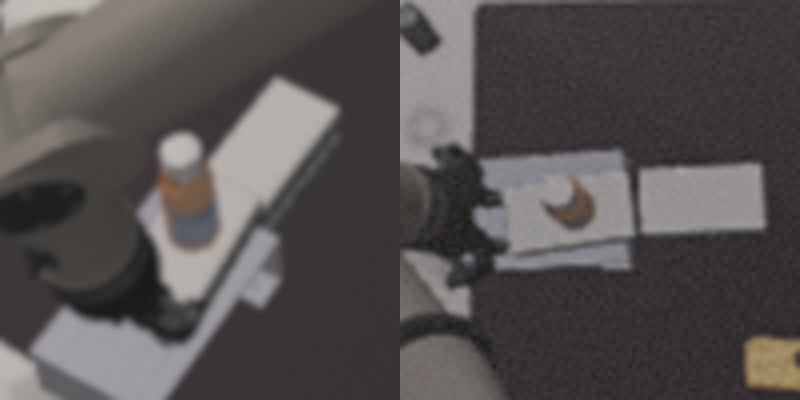

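The two views show the box following, with the bottle upright and the leading edge near the gap (fit within 1 mm of plan). Replan the rest.

Run:
```python
from h import *
P=plan((497.8,82.2,.12),(510,-42.9,.016),5,60); L=P[0][-1];print(L,P[3].max())
a=[1.5,4,7.5,11.5,15.5,19.5,23.5,27.5,31.5,35.5,39.5,43.5]
rows(P,0,a); rows(P,43.5,[43.5+v for v in (4,8,12,16,20,24,28,32,36,40,44,48)]);rows(P,91.5,[94.5,98,101.5,105,108.5,112,115,118,120,121.5,L-3,L-3])
```

```text
125.76572388164922 0.12254312531684623
-0.14, -0.01, 0.04, -0, 0, -0, 3.5, -0.39, -0.01, 0.1, -0, 0, -0.1, 3.5, -0.72, -0.02, 0.19, -0, 0, -0.1, 3.5, -1.11, -0.02, 0.3, -0, 0, -0.1, 3.5, -1.5, -0.01, 0.4, -0, 0, -0.1, 3.5, -1.88, -0.01, 0.5, -0, 0, -0.1, 3.5, -2.27, -0.01, 0.61, -0, 0, -0.1, 3.5, -2.66, -0.01, 0.71, -0, 0, -0.1, 3.5, -3.04, -0.01, 0.82, -0, 0, -0.1, 3.5, -3.43, -0.01, 0.92, -0, 0, -0.1, 3.5, -3.82, -0.01, 1.02, -0, 0, -0.1, 3.5, -4.2, -0.01, 1.13, -0, 0, -0.1, 3.5, 
-0.39, 0, 0.1, 0, 0, 0, 3.5, -0.77, 0, 0.21, 0, 0, 0, 3.5, -1.16, 0, 0.31, 0, 0, 0, 3.5, -1.55, 0, 0.41, 0, 0, 0, 3.5, -1.93, 0, 0.52, 0, 0, 0, 3.5, -2.32, 0.02, 0.62, 0, 0, 0.2, 3.5, -2.7, 0.07, 0.72, 0.2, 0, 0.6, 3.5, -3.09, 0.11, 0.83, 0.3, 0, 1, 3.5, -3.48, 0.15, 0.93, 0.4, 0, 1.3, 3.5, -3.87, 0.19, 1.04, 0.5, 0, 1.7, 3.5, -4.25, 0.22, 1.14, 0.6, -0, 2.1, 3.5, -4.64, 0.25, 1.24, 0.7, 0, 2.5, 3.5, 
-0.29, 0.04, 0.08, 0.1, 0, 0.3, 3.5, -0.63, 0.08, 0.17, 0.2, -0, 0.6, 3.5, -0.97, 0.11, 0.26, 0.3, 0, 1, 3.5, -1.31, 0.15, 0.35, 0.4, 0, 1.3, 3.5, -1.64, 0.18, 0.44, 0.4, 0, 1.7, 3.5, -1.98, 0.21, 0.53, 0.5, -0, 2, 3.5, -2.28, 0.24, 0.61, 0.6, 0, 2.3, 3.5, -2.57, 0.26, 0.69, 0.7, -0, 2.6, 3.5, -2.76, 0.28, 0.74, 0.8, 0, 2.8, 3.5, -2.91, 0.29, 0.78, 0.8, -0, 2.9, 3.5, -3.03, 0.29, 0.81, 0.8, 0, 3.1, 3.5, -3.03, 0.29, 0.81, 0.8, 0, 3.1, 3.5,
```

>>> servo_tool:
  rows: [-0.15,0,0.04,0,0,0,3.5,-0.39,0,0.1,0,0,0,3.5,-0.72,0,0.19,0,0,0,3.5,-1.11,0,0.3,0,0,0,3.5,-1.5,0,0.4,0,0,0,3.5,-1.88,0,0.5,0,0,0,3.5,-2.27,0,0.61,0,0,0,3.5,-2.66,0,0.71,0,0,0,3.5,-3.04,0,0.82,0,0,0,3.5,-3.43,0,0.92,0,0,0,3.5,-3.82,0,1.02,0,0,0,3.5,-4.1,0,1.1,0,0,0,3.5]

```text
time_s: 15.58
eef_pos: [494.1, 108.4, 69.2]
ee_rot: [-3.14, 0.262, 1.691]
contact_force: [-0.1, 3.5, 1.5]
grip_width: 0.41
grip_force: 1.9
```

Run:
```python
from h import *
s=get_state();print(s["eef_pos"],s["ee_rot"],s["contact_force"])
p=[s["eef_pos"][0]+69*np.sin(s["ee_rot"][2]-np.pi/2),s["eef_pos"][1]-69*np.cos(s["ee_rot"][2]-np.pi/2)];print(p)
for n in("top",):
    f=grab_frame(n);cv2.imwrite(f"pics/{n}7.png",f[:,:,::-1])
    print(fit4(f,n,92,p[0],p[1],.12,0,b=(p[0]+1,p[1]-11)),fit4(f,n,60,510,-43,.016,0,ymax=-30))
```

```text
[494.08733678 108.3759631   69.22750687] [-3.13975917  0.26172393  1.69112948] [-0.12069468  3.54604151  1.53559704]
[np.float64(502.3703007553116), np.float64(39.874922902896174)]
(array([5.02245e+02, 4.16420e+01, 1.05000e-01, 1.24300e+00]), 16.1) (array([ 5.09841e+02, -4.37260e+01,  2.30000e-02,  1.48500e+00]), 4.0)
```

Run:
```python
from h import *
P=plan((502.3,40,.12),(510,-42.9,.016),8,60); L=P[0][-1];print(L,P[3].max())
rows(P,0,[1.5,4,7.5,11,14.5,18,21.5,25,28.5,32,35.5,39]);rows(P,39,[40,42,45,48.5,52,55.5,59,62.5,66,69.5,73,75])
```

```text
83.32106573901513 0.13677293484265626
-0.14, -0.02, 0.04, -0, 0, -0.2, 3.5, -0.39, -0.06, 0.1, -0.1, 0, -0.5, 3.5, -0.73, -0.1, 0.19, -0.2, 0, -0.9, 3.5, -1.06, -0.1, 0.28, -0.2, 0, -0.9, 3.5, -1.4, -0.1, 0.38, -0.2, 0, -0.9, 3.5, -1.74, -0.09, 0.47, -0.2, 0, -0.9, 3.5, -2.08, -0.09, 0.56, -0.2, 0, -0.9, 3.5, -2.42, -0.06, 0.65, -0.2, 0, -0.7, 3.5, -2.75, -0.01, 0.74, -0.1, -0, -0.4, 3.5, -3.09, 0.04, 0.83, 0, 0, 0, 3.5, -3.43, 0.09, 0.92, 0.1, 0, 0.4, 3.5, -3.77, 0.14, 1.01, 0.2, 0, 0.8, 3.5, 
-0.1, 0.01, 0.03, 0, -0, 0.1, 3.5, -0.29, 0.04, 0.08, 0.1, 0, 0.3, 3.5, -0.58, 0.08, 0.16, 0.2, -0, 0.7, 3.5, -0.92, 0.12, 0.25, 0.3, -0, 1.1, 3.5, -1.26, 0.16, 0.34, 0.4, -0, 1.4, 3.5, -1.6, 0.2, 0.43, 0.5, -0, 1.8, 3.5, -1.94, 0.24, 0.52, 0.6, -0, 2.2, 3.5, -2.28, 0.27, 0.61, 0.7, 0, 2.6, 3.5, -2.62, 0.3, 0.7, 0.8, 0, 3, 3.5, -2.96, 0.33, 0.79, 0.9, -0, 3.4, 3.5, -3.3, 0.35, 0.88, 1, -0, 3.8, 3.5, -3.49, 0.37, 0.94, 1.1, -0, 4, 3.5,
```

>>> servo_tool:
  rows: [-0.14,-0.02,0.04,0,0,-0.2,3.5,-0.39,-0.06,0.1,-0.1,0,-0.5,3.5,-0.73,-0.1,0.19,-0.2,0,-0.9,3.5,-1.06,-0.1,0.28,-0.2,0,-0.9,3.5,-1.4,-0.1,0.38,-0.2,0,-0.9,3.5,-1.74,-0.09,0.47,-0.2,0,-0.9,3.5,-2.08,-0.09,0.56,-0.2,0,-0.9,3.5,-2.42,-0.06,0.65,-0.2,0,-0.7,3.5,-2.75,-0.01,0.74,-0.1,0,-0.4,3.5,-3.09,0.04,0.83,0,0,0,3.5,-3.43,0.09,0.92,0.1,0,0.4,3.5,-3.7,0.13,1.0,0.2,0,0.8,3.5]

```text
time_s: 17.12
eef_pos: [500.1, 70.3, 69.1]
ee_rot: [-3.14, 0.262, 1.676]
contact_force: [0.0, 4.1, 3.7]
grip_width: 0.411
grip_force: 2.0
```

Run:
```python
from h import *
s=get_state();print(s["eef_pos"],s["ee_rot"],s["contact_force"])
t=s["ee_rot"][2]-np.pi/2
p=[s["eef_pos"][0]+69*np.sin(t),s["eef_pos"][1]-69*np.cos(t)];print(p,t)
for n in("scene","top"):
    f=grab_frame(n);cv2.imwrite(f"pics/{n}8.png",f[:,:,::-1])
    print(fit4(f,n,91,p[0],p[1],.12,0,b=(p[0]+1,p[1]-11)),fit4(f,n,60,510,-43,.016,0,ymax=-65))
f=cv2.imread("pics/scene8.png");g=cv2.imread("pics/top8.png")
a=proj("scene",[[505,20,90]])[0].astype(int);b=proj("top",[[505,0,90]])[0].astype(int)
cv2.imwrite("pics/m8.png",np.hstack([cv2.resize(h[c[1]-40:c[1]+40,c[0]-40:c[0]+40],(400,400),interpolation=cv2.INTER_CUBIC) for h,c in((f,a),(g,b))]))
```

```text
[500.05315131  70.34179712  69.10509332] [-3.14002161  0.26192331  1.67611967] [0.04988813 4.09524321 3.72416241]
[np.float64(507.30703318390397), np.float64(1.7241521750038658)] 0.10532334030941293
(array([ 5.08114e+02, -1.28020e+01,  7.20000e-02,  3.87100e+00]), 24.4) (array([ 5.07878e+02, -4.23600e+01,  9.00000e-03,  2.57600e+00]), 9.4)
(array([5.07121e+02, 2.26800e+00, 8.80000e-02, 1.21800e+00]), 14.5) (array([ 5.09363e+02, -4.37040e+01,  3.30000e-02,  1.48300e+00]), 4.2)
```

View pics/m8.png

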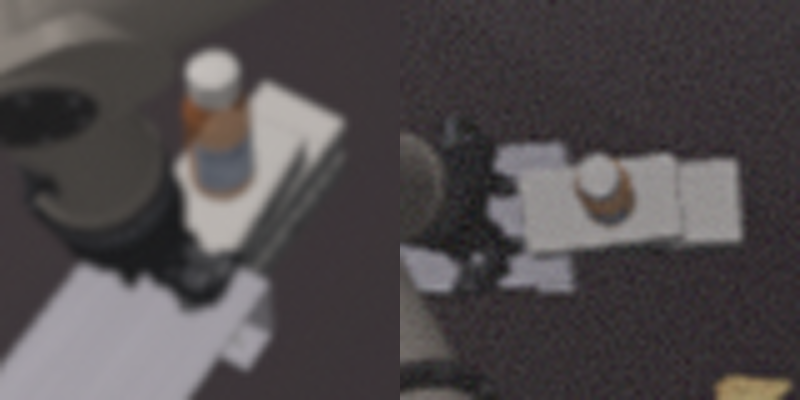

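Both views show the box across the gap and the bottle upright; the path is on plan. Now the last stretch, stopping 3 mm short.

Run:
```python
from h import *
P=plan((507.2,1.9,.105),(510,-42.9,.016),1,38); L=P[0][-1];print(L,P[3].max())
rows(P,0,[1.5,4,7.5,11,14.5,18,21.5,25,28.5,32,35,37]);rows(P,37,[38,39.5,41,42,42])
```

```text
44.90241235674322 0.105
-0.15, 0.06, 0.04, 0.1, 0, 0.5, 3.5, -0.39, 0.06, 0.1, 0.1, 0, 0.5, 3.5, -0.72, 0.06, 0.19, 0.2, -0, 0.6, 3.5, -1.06, 0.11, 0.28, 0.3, -0, 1, 3.5, -1.4, 0.15, 0.38, 0.4, 0, 1.4, 3.5, -1.74, 0.19, 0.47, 0.5, 0, 1.8, 3.5, -2.08, 0.23, 0.56, 0.6, -0, 2.2, 3.5, -2.42, 0.27, 0.65, 0.7, 0, 2.6, 3.5, -2.76, 0.3, 0.74, 0.8, -0, 3, 3.5, -3.1, 0.33, 0.83, 0.9, 0, 3.4, 3.5, -3.39, 0.35, 0.91, 1, -0, 3.8, 3.5, -3.59, 0.37, 0.96, 1.1, 0, 4, 3.5, 
-0.1, 0.01, 0.03, 0, 0, 0.1, 3.5, -0.24, 0.04, 0.06, 0.1, 0, 0.3, 3.5, -0.39, 0.06, 0.1, 0.1, -0, 0.5, 3.5, -0.48, 0.07, 0.13, 0.2, 0, 0.6, 3.5, -0.48, 0.07, 0.13, 0.2, 0, 0.6, 3.5,
```

>>> servo_tool:
  rows: [-0.15,0.02,0.04,0,0,0.1,3.5,-0.39,0.04,0.1,0.1,0,0.3,3.5,-0.72,0.06,0.19,0.2,0,0.6,3.5,-1.06,0.11,0.28,0.3,0,1,3.5,-1.4,0.15,0.38,0.4,0,1.4,3.5,-1.74,0.19,0.47,0.5,0,1.8,3.5,-2.08,0.23,0.56,0.6,0,2.2,3.5,-2.42,0.27,0.65,0.7,0,2.6,3.5,-2.76,0.3,0.74,0.8,0,3,3.5,-3.1,0.33,0.83,0.9,0,3.4,3.5,-3.39,0.35,0.91,1,0,3.8,3.5,-3.55,0.36,0.95,1.1,0,4,3.5]

```text
time_s: 18.73
eef_pos: [507.5, 34.5, 69.2]
ee_rot: [-3.14, 0.262, 1.604]
contact_force: [0.1, 1.8, -0.5]
grip_width: 0.411
grip_force: 0.8
```

Run:
```python
from h import *
s=get_state();print(s["eef_pos"],s["ee_rot"],s["contact_force"])
t=s["ee_rot"][2]-np.pi/2
p=[s["eef_pos"][0]+69*np.sin(t),s["eef_pos"][1]-69*np.cos(t)];print(p,t)
for n in("scene","top"):
    f=grab_frame(n);cv2.imwrite(f"pics/{n}9.png",f[:,:,::-1])
    for z in(90,92): print(fit4(f,n,z,p[0],p[1],t,0,b=(p[0]+1,p[1]-11)))
```

```text
[507.53509605  34.52526161  69.21100057] [-3.1397702   0.26171204  1.60422389] [ 0.06465499  1.7644885  -0.47770609]
[np.float64(509.8411686444487), np.float64(-34.43619160704214)] 0.03342756690228632
(array([ 5.07586e+02, -4.58780e+01,  1.10000e-02,  7.50100e+00]), 23.6)
(array([ 5.07061e+02, -4.46380e+01,  1.10000e-02,  7.52100e+00]), 23.5)
(array([ 5.0906e+02, -3.4520e+01,  3.3000e-02,  1.4020e+00]), 10.8)
(array([ 5.08762e+02, -3.44780e+01,  3.30000e-02,  1.43300e+00]), 11.6)
```

>>> servo_tool:
  rows: [-0.1,0.02,0.03,0,0,0.2,3.5,-0.25,0.05,0.07,0.1,0,0.4,3.5,-0.4,0.08,0.11,0.2,0,0.6,3.5,-0.53,0.11,0.14,0.2,0,0.8,3.5,-0.63,0.13,0.17,0.3,0,1.0,3.5,-0.63,0.13,0.17,0.3,0,1.0,3.5,-0.63,0.13,0.17,0.3,0,1.0,3.5]

```text
time_s: 19.7
eef_pos: [509.0, 28.0, 69.2]
ee_rot: [-3.139, 0.262, 1.586]
contact_force: [0.0, 2.7, 0.3]
grip_width: 0.41
grip_force: 0.8
```

Run:
```python
from h import *
s=get_state();print(s["eef_pos"],s["ee_rot"],s["contact_force"])
t=s["ee_rot"][2]-np.pi/2
p=[s["eef_pos"][0]+69*np.sin(t),s["eef_pos"][1]-69*np.cos(t)];print(p,t)
for n in("top",):
  for i in(0,1):
    f=grab_frame(n);cv2.imwrite(f"pics/{n}10.png",f[:,:,::-1])
    for m in(4,7): print(fit4(f,n,90,p[0],p[1],t,i,m=m,b=(p[0]+1,p[1]-11)))
```

```text
[509.04173189  27.96920687  69.20152814] [-3.13920796  0.26214021  1.5864487 ] [0.01565584 2.74778495 0.33665593]
[np.float64(510.1217016230813), np.float64(-41.02234090767807)] 0.015652374365145105
(array([ 5.09309e+02, -4.18910e+01,  1.60000e-02,  1.28100e+00]), 5.3)
(array([ 5.09468e+02, -4.12520e+01,  1.60000e-02,  1.39600e+00]), 6.7)
(array([ 5.0941e+02, -4.1231e+01,  1.7000e-02,  1.3150e+00]), 5.8)
(array([ 5.09499e+02, -4.13230e+01,  1.60000e-02,  1.42100e+00]), 6.8)
```

>>> servo_tool:
  rows: [-0.07,0,0.02,0,0,0,3.5,-0.14,0,0.04,0,0,0,3.5,-0.14,0,0.04,0,0,0,3.5,-0.14,0,0.04,0,0,0,3.5,0.3,0,-0.1,0,0,0,3.5,1.5,0,-0.4,0,0,0,3.5,3,0,-3,0,0,0,3.5,5,0,-8,0,0,0,3.5,9,0,-14,0,0,0,3.5,13,0,-18,0,0,0,3.5,17,0,-20,0,0,0,3.5,18,0,-20,0,0,0,3.5]

```text
time_s: 21.3
eef_pos: [504.5, 259.5, 216.6]
ee_rot: [-3.14, 0.257, 1.593]
contact_force: [0.2, -0.1, -0.0]
grip_width: 0.414
grip_force: 0.0
```

Run:
```python
from h import *
s=get_state();print(s["time_s"],s["eef_pos"],s["contact_force"])
for n in("scene","top"):
    f=grab_frame(n);cv2.imwrite(f"pics/{n}11.png",f[:,:,::-1])
    for m in(4,7): print(n,fit4(f,n,90,509.5,-42.7,.016,0,m=m,b=(511,-53)))
    for t in("jar","cast","pad_block"): print(t,[np.round(d["location"],1).tolist() for d in place_of(t,n)][:1])
f=cv2.imread("pics/scene11.png");g=cv2.imread("pics/top11.png")
a=proj("scene",[[505,-20,90]])[0].astype(int);b=proj("top",[[505,-20,90]])[0].astype(int)
cv2.imwrite("pics/m11.png",np.hstack([cv2.resize(h[c[1]-40:c[1]+40,c[0]-40:c[0]+40],(400,400),interpolation=cv2.INTER_CUBIC) for h,c in((f,a),(g,b))]))
```

```text
21.3 [504.50258288 259.53112236 216.59897978] [ 0.16353578 -0.11461686 -0.02465248]
scene (array([ 5.07748e+02, -4.00800e+01,  1.80000e-02,  2.05600e+00]), 2.3)
scene (array([ 5.07604e+02, -4.00610e+01,  1.70000e-02,  2.07600e+00]), 3.3)
jar []
cast [[215.6, 336.5]]
pad_block [[298.5, 234.2]]
top (array([ 5.09455e+02, -4.24540e+01,  1.30000e-02,  1.21700e+00]), 4.9)
top (array([ 5.09458e+02, -4.24040e+01,  1.30000e-02,  1.36300e+00]), 6.0)
jar [[287.3, 162.7]]
cast []
pad_block []
```

View pics/m11.png

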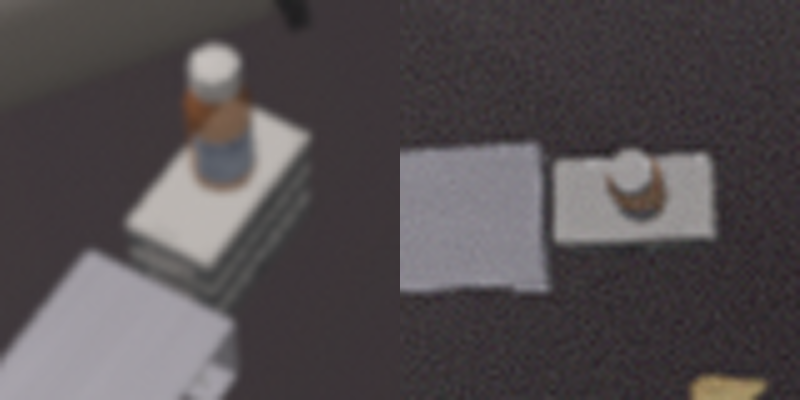

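Box and bottle stand on the column clear of the stand. The two views put it about 1 mm short in y, so one more gentle touch.

>>> servo_tool:
  rows: [-5,0,6,0,0,0,3.5,-9,0,10,0,0,0,3.5,-13,0,14,0,0,0,3.5,-15,0,17.5,0,0,0,3.5,-16.5,0,19.6,0,0,0,3.5,-17.2,0,19.8,0,0,0,3.5,-17.7,0,19.9,0,0,0,3.5,-17.95,0,20,0,0,0,3.5,-18.1,0,20.05,0,0,0,3.5,-18.2,0,20.05,0,0,0,3.5,-18.26,0,20.05,0,0,0,3.5,-18.26,0,20.05,0,0,0,3.5]

```text
time_s: 23.2
eef_pos: [509.2, 26.8, 69.5]
ee_rot: [-3.14, 0.26, 1.588]
contact_force: [0.1, 2.8, 0.8]
grip_width: 0.411
grip_force: 1.2
```

>>> servo_tool:
  rows: [0,0,0,0,0,0,3.5,0.4,0,-0.1,0,0,0,3.5,1.6,0,-0.4,0,0,0,3.5,3.2,0,-3,0,0,0,3.5,5.2,0,-8,0,0,0,3.5,9,0,-14,0,0,0,3.5,13,0,-18,0,0,0,3.5,17,0,-20,0,0,0,3.5,18,0,-20,0,0,0,3.5,18,0,-20,0,0,0,3.5]

```text
time_s: 24.45
eef_pos: [505.3, 251.2, 214.9]
ee_rot: [-3.137, 0.264, 1.588]
contact_force: [0.2, -0.3, -0.5]
grip_width: 0.406
grip_force: 0.0
```

Run:
```python
from h import *
for n in("scene","top"):
  for i in(0,1):
    f=grab_frame(n);cv2.imwrite(f"pics/{n}12.png",f[:,:,::-1])
    print(n,fit4(f,n,90,509.5,-42.7,.016,i,m=4,b=(511,-53)),[np.round(d["location"],1).tolist() for d in spot_in("bottle",n)][:1],proj(n,[[511,-53,143]]).round(1))
```

```text
scene (array([ 5.0775e+02, -4.0228e+01,  1.8000e-02,  2.0440e+00]), 2.6) [[245.4, 195.2]] [[245.  196.9]]
scene (array([ 5.07773e+02, -4.02300e+01,  1.80000e-02,  2.04600e+00]), 2.7) [[244.7, 197.2]] [[245.  196.9]]
top (array([ 5.09476e+02, -4.24620e+01,  1.50000e-02,  1.19000e+00]), 5.2) [] [[244.1 191.6]]
top (array([ 5.09429e+02, -4.24460e+01,  1.40000e-02,  1.16900e+00]), 5.0) [] [[244.1 191.6]]
```

>>> servo_tool:
  rows: [-5,0,6,0,0,0,3.5,-9,0,10,0,0,0,3.5,-13,0,14,0,0,0,3.5,-15,0,17.5,0,0,0,3.5,-16.5,0,19.6,0,0,0,3.5,-17.4,0,19.85,0,0,0,3.5,-17.8,0,19.95,0,0,0,3.5,-18.0,0,20,0,0,0,3.5,-18.1,0,20.03,0,0,0,3.5,-18.12,0,20.03,0,0,0,3.5,-18.12,0,20.03,0,0,0,3.5,-18.12,0,20.03,0,0,0,3.5]

```text
time_s: 26.35
eef_pos: [509.9, 26.4, 70.0]
ee_rot: [-3.141, 0.259, 1.588]
contact_force: [0.6, 5.4, 2.9]
grip_width: 0.413
grip_force: 2.2
```

>>> servo_tool:
  rows: [0,0,0,0,0,0,3.5,0,0,0,0,0,0,3.5,0.4,0,-0.1,0,0,0,3.5,1.6,0,-0.4,0,0,0,3.5,3.2,0,-3,0,0,0,3.5,5.2,0,-8,0,0,0,3.5,9,0,-14,0,0,0,3.5,13,0,-18,0,0,0,3.5,17,0,-20,0,0,0,3.5,18,0,-20,0,0,0,3.5,18,0,-20,0,0,0,3.5]

```text
time_s: 27.72
eef_pos: [505.3, 249.4, 214.5]
ee_rot: [-3.136, 0.265, 1.588]
contact_force: [-0.5, 0.1, -0.9]
grip_width: 0.411
grip_force: 0.0
```

Run:
```python
from h import *
for n in("scene","top"):
  for i in(0,1):
    f=grab_frame(n);cv2.imwrite(f"pics/{n}13.png",f[:,:,::-1])
    print(n,fit4(f,n,90,509.5,-42.7,.016,i,m=4,b=(511,-53)))
f=cv2.imread("pics/scene13.png");a=proj("scene",[[510,-30,80]])[0].astype(int);b=proj("top",[[505,-20,90]])[0].astype(int);g=cv2.imread("pics/top13.png")
cv2.imwrite("pics/m13.png",np.hstack([cv2.resize(h[c[1]-35:c[1]+35,c[0]-35:c[0]+35],(400,400),interpolation=cv2.INTER_CUBIC) for h,c in((f,a),(g,b))]))
```

```text
scene (array([ 5.07495e+02, -4.21930e+01,  2.00000e-02,  2.01600e+00]), 3.2)
scene (array([ 5.07534e+02, -4.22290e+01,  2.00000e-02,  2.01400e+00]), 3.4)
top (array([ 5.09221e+02, -4.40710e+01,  2.10000e-02,  1.33900e+00]), 3.7)
top (array([ 5.09168e+02, -4.41310e+01,  2.10000e-02,  1.39400e+00]), 4.2)
```

View pics/m13.png

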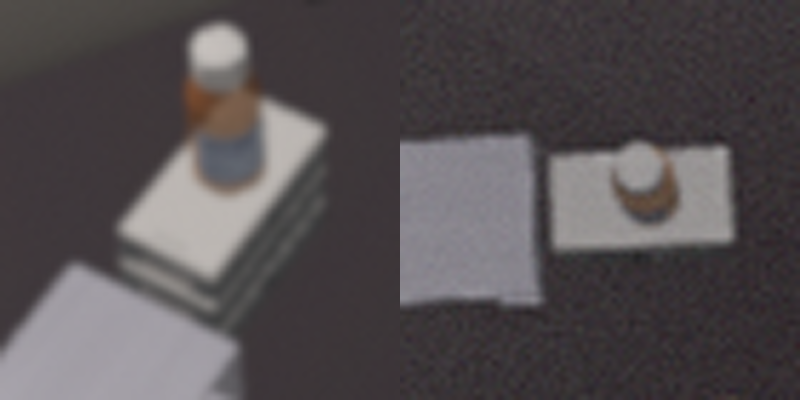

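The picture shows the column square and flush to about 1 mm, the bottle upright and the stand clear.

```bash
python3 -c "
from plant import *
print(hand_in())"
```

```text
the job is handed in; nothing more can be done
None
```

The job is handed in: the loose box sits within 0.5 mm of the bottom box by the lid fits. The stand's box was slid across onto the column, about 1 mm off flush and clear of the stand, with the bottle upright in the last picture.

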